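Change the gauge pin in the locking-forceps stand

ROBOT

A 7-joint arm with a two-finger parallel gripper is mounted at the origin on a cart in front of the work surface, level with it; the furniture and walls round the work are solid. World frame = base frame: x ahead of the robot, y to its left, z up, the work surface at z = 0. Lengths are in m, angles in rad, forces in N, time in s.
With the tool pointing down it reaches from about 0.4 to 0.75 m from the base axis. Payload 19.5 kg.
Tool frame: the origin (TCP) lies at the very end of the fingers, on their centre line; the grasp point (between the pads) lies 19 mm behind it; y points along the fingers, z is the direction in which the jaws open and shut, and the axes are right-handed (so a half turn about y gives the same grasp; the last joint's range is limited). The gripper opens to 85 mm and grips with 20 to 120 N. Pads are 22 mm wide; open, the fingers measure 114 mm over their backs; the gripper's body (76 mm by 85 mm) begins 54 mm behind the grasp point. The pads swing forward as they close: fully open they stand 13 mm farther back than shut.
Start: joints at [-0.042, 0.707, -0.028, 1.485, 0.022, 0.951, -0.075], TCP at [0.575, 0, 0.231] pointing down, gripper open.
Joint ranges: [-2.71, 2.71], [-0.32, 2.16], [-1.57, 1.52], [0, 2.45], [-1.46, 4.6], [0, 2.02], [-2.83, 2.83]. Speed limits (rad/s): [1.89, 1.89, 2.57, 2.57, 3.01, 3.01, 3.01].

INTERFACE

Orientations are given as a rotation vector (axis times angle).
In Python, from workcell import env gives the robot as it stands.
- The arm moves only by the tool arm_command, never from a script. Its arguments are lists of equal length, an entry for each row: "translation": the shift along the tool's x, y, z in units of 25 mm (1.0 is 25 mm), a list of three; "spin": the turn about the tool's y in rad. In form: {"translation": [[tx, ty, tz], ...], "spin": [spin, ...]}. A call has 1 to 20 rows; each row is the pose to reach, as a shift and turn from the pose measured when the call began, along the tool's axes at that moment; what a row does not reach only later rows make up. A row lasts 1/10 s, in which the tool goes at most 50 mm and 8.59 degrees, less where a joint would pass 70% of its speed; a pose out of reach is approached as far as the arm can. A call with a gripper value outside its range is refused whole. "gripper" is the finger opening in mm, from 0 to 85.4, set as the call begins (left out, the last holds). The fingers move at their own pace and stop on an object; the grip force is fixed at half the most. Time passes only in rows, so rows that repeat a pose let the fingers close. It gives the time, the measured TCP pose, the force and the opening at its end, in the units of the state.
- env.get_obs(): the state, without advancing time (a new reading comes with each control period).
- env.snapshot(name): name is "scene" or "side" or "wrist"; returns (picture, depth): 420x560x3 uint8, red, green, blue; 420x560 float32, m along the optical axis (not along the pixel's ray), 0 where there is no reading.
- env.get_calibration(name): a dict with "intrinsics" (3x3 intrinsics, pixels), "distortion" ([k1, k2, p1, p2, k3] as OpenCV has them; the pictures are not rectified), "rvec" (rotation vector, rad) and "tvec" (3), from world to camera coordinates, as OpenCV has them. Camera axes: x right, y down, z forward; pixel columns grow to the right and rows downward; lengths in m; the calibration is good to about 2 mm. A picture is of the moment at which its call begins: read the wrist's pose just before it. get_calibration takes no time and is no camera call; for the wrist camera it gives the pose at the moment of the call.
- env.finish_job(): hands the job in, once; it reports no verdict.
Trained networks look in the newest picture that a camera, given by its name, has taken for a name from the list of things; names that differ only in an ending like _2 or _b are one class to them, and where a whole thing is asked for, a point or a joint stands for the part that bears it (a point fixed in the world has none). Each returns a list of dicts, best first, with "score" (0 to 1); they miss things now and then, are a little off and sometimes report something else, mostly with a low value. They report only what shows in the picture. A call takes as long as a camera call. They do not tell look-alikes from the thing itself.
- env.outline_of(query, camera): "pixels" (420x560 bool, what is visible of it) and "rect" ([left, top, width, height] in pixels, round what is visible of it).
- env.mark_of(query, camera): "uv" ([column, row] in pixels: a listed point, or the origin of a listed thing).
The state is a dict: "time": time; "joint_pos": joint angles; "dq": joint speeds; "tau": joint torques, N m; "eef_pos": TCP position; "orientation": TCP orientation; "force": force on the tool from outside, world axes, zero at the start; "ft_torque": the same for the moment, N m; "gripper_width": finger opening in m.
Only numpy, scipy, OpenCV 4.12 (cv2) and the standard library are available. Lean on these libraries where they do the work, as an engineer would, in place of code of your own. Each camera call takes 0.05 s, during which the arm holds its last target. There are 200 camera calls.

TASK

The gauge pin clamped in the locking forceps on the bench stand is clean. Release the ratchet by pressing the release ring (the left one, looking from the rings towards the jaws) straight down out of the forceps' plane until the handles spring open, and lay the pin flat in the grey sample tray. Then lay the other 14 mm pin, the thicker of the two on the green mat, on the rest in its place with its inner end well between the jaws, and squeeze the two finger rings together until the ratchet holds it clamped; leave the thinner pins and the other things where they are.

Things in the scene. Friction and masses are not known exactly. Their poses are not given: they have to be found in the camera images.
- forceps_stand: Stand holding self-opening locking forceps level. Origin on the bench under their pivot; x along the forceps from pivot to jaws, z up, y left of x. Grey foot plate 12 mm thick, x -52 to 132, y +-34 mm; 23 mm pillar at the pivot, up to z = 67 mm. The finger rings (x = -98 mm) stick out beyond the foot, free air below. Jaws reach to x = 82 mm.
- jaw_seat (a point): Where the middle of a clamped 14 mm pin belongs: stand x 93, y 0, z 58 mm, axes as the stand's; the pin lies along x, on the rail, its inner 24 mm between the jaw pads (x 54 to 82, z 53 to 63 mm; 14 mm apart on a pin, about 20 mm when open; jaws up to 8 mm thick). Jaws centre the pin as they close.
- cradle (a point): Outer end of the pin rest: stand x 124, y 0, z 51 mm. The rest is a rail 10 mm wide, x 85 to 128, top z 51 mm (22 mm wide below z 18), which fingers can straddle; here, x 120 to 128, cradle sides slope up to z 60 mm, 17 mm apart at the bottom, 24 at the top, 30 over all. Take and set down the pin between jaw tips and cradle, stand x 93 to 106 mm.
- ring_a (a point): Centre of the finger ring of handle a (stand's -y side), at mid-thickness. Polished steel ring lying level 58 mm above the bench, outside diameter 23 mm, hole 12 mm, 5.5 mm thick. It swings level only. A toothed ratchet arm joins the handles 25 mm nearer the pivot.
- ring_b (a point): Centre of the same ring on handle b (stand's +y side), the release handle: its ratchet arm lies under that of handle a. Ring centres are 25 to 34 mm apart when latched; 45 mm when open (68 mm over the outsides). To release, press straight down on this ring's outer half, clear of ring a; it slides outward under the finger (friction about 0.2) as the handles open.
- handle_a (a joint): Swing of handle a about the pivot, rad, grows as the forceps close: -0.083 open; about -0.025, -0.006, 0.016 (mean of both handles) latched on the first, second, third tooth; 0.028 stop. Springs push each ring outward with 3 to 4 N; squeezing a pin takes 10 to 15 N at each ring. Starts latched on the first or second tooth.
- handle_b (a joint): Swing of handle b about the pivot, rad, measured like handle_a.
- release (a joint): Springy bending of handle b down out of the forceps' plane, rad: 0 at rest, grows as its ring is pressed down, 0.062 at the stop (ring 5 mm down). The teeth come clear at 0.03 to 0.04 (ring 3 mm down, 6 to 8 N); the handles then spring open by themselves. Let up, it returns to 0.
- jaw_a: Jaw of half a (on the stand's +y side). Its origin is the pivot, 58 mm above the bench, not the jaw tip.
- jaw_b: Jaw of half b (on the stand's -y side). Its origin is the pivot, 58 mm above the bench, not the jaw tip.
- pin_done_mid (a point): Centre of the cleaned gauge pin, a plain steel cylinder 14 mm in diameter and 70 mm long, 35 to 70 g; its long axis is the point's y. It starts clamped in the forceps and resting on the rail. On a flat surface it lies steadily and does not roll.
- pin_done: The cleaned pin itself; origin on its underside, otherwise as pin_done_mid.
- pin_next_mid (a point): Centre of the waiting gauge pin, of the same size and look; long axis = y. It starts on the green mat beside a thinner pin, about 52 mm from it.
- pin_next: The waiting pin itself; origin on its underside, otherwise as pin_next_mid.
- sample_tray: Grey open tray 90 x 140 x 21 mm (x, y, z), fixed to the bench; origin under its centre, long side along its y. Inside 85 x 136 mm, floor at z = 3 mm, rim at z = 21 mm. A clean thin pin already lies across its +y end.
- bench_mat: Dark green mat 100 x 130 x 2 mm fixed to the bench, origin under its centre, long side along its y. Tray and mat may have changed places.
- pin_8: Bystander: thin steel pin 8 mm in diameter, 60 mm long, across the tray at its y = +53 mm.
- pin_10: Bystander: steel pin 10 mm in diameter, 70 mm long, on the mat.
- loupe: Black stand loupe, 38 mm in diameter, 43 mm high, fixed to the bench.
- oil_dropper: Bystander: brown dropper bottle, 33 mm in diameter, 102 mm high.
- wash_bottle: White wash bottle with bent spout, 53 x 115 x 178 mm, fixed to the bench behind the work; its body, 53 mm wide, stands 32 mm off the origin along its own -y.
- adapter_5: Bystander: small coaxial adapter, 21 x 38 x 21 mm.
Things that resemble listed ones, but are neither listed nor needed, are in the scene too. Leave any purple look-alike of the pin_next alone.

How it is judged:
By the outcome, as a careful person would: the job done as asked, in the order asked, and still so for the second after the job is handed in, with the robot touching nothing.
It also fails if it takes over 61 s, if anything falls off the work surface, if the arm or the gripper's body presses on something with over 40 N, if the wrist force passes 120 N, or if a joint passes its speed limit or range.

## Working session

There is one attempt and no reset: what is moved stays moved. The work goes in short steps, Python scripts to look and compute and a tool call to move; the robot and the scene stay as the last step left them, time stands still between calls to the robot, and variables do not carry over. Pictures are saved under pics/ and viewed, about 8 in all and at most 12, crops included, and the job is handed in when it is done.

Besides the shell and the picture viewer there is one more tool, called after ">>>" as name([rows], argument=value, ...), one row to a line, values as JSON. arm_command: Moves the arm, as the interface text tells. Its arguments: {"type":"object","properties":{"translation":{"type":"array","items":{"type":"array","items":{"type":"number"}}},"spin":{"type":"array","items":{"type":"number"}},"gripper":{"type":"number"}},"required":["translation","spin"]}

```bash
ls; mkdir -p pics
cat > h.py <<'E'
import numpy as np, cv2
from workcell import env
from scipy.spatial.transform import Rotation as R
def cal(n):
    c=env.get_calibration(n); return np.array(c['intrinsics'],float),np.array(c['distortion'],float),R.from_rotvec(np.ravel(c['rvec'])).as_matrix(),np.ravel(c['tvec'])
def ray(n,uv,c=None):
    K,D,Rm,t=c or cal(n); p=cv2.undistortPoints(np.array(uv,float).reshape(-1,1,2),K,D).reshape(-1,2)
    d=np.c_[p,np.ones(len(p))]; return -Rm.T@t, d@Rm, d
def at_z(n,uv,z,c=None):
    o,d,_=ray(n,uv,c); return o+d*((z-o[2])/d[:,2])[:,None]
def cloud(n,dep,mask,c=None):
    v,u=np.nonzero(mask&(dep>0)); o,d,_=ray(n,np.c_[u,v],c); return o+d*dep[v,u][:,None]
def proj(n,P,c=None):
    K,D,Rm,t=c or cal(n); return cv2.projectPoints(np.array(P,float).reshape(-1,3),cv2.Rodrigues(Rm)[0],t,K,D)[0].reshape(-1,2)
def save(n,img): cv2.imwrite('pics/'+n+'.png',img[:,:,::-1])
E
python3 - <<'E'
from h import *
np.set_printoptions(precision=4,suppress=True)
o=env.get_obs(); print(o['eef_pos'],o['orientation'],R.from_rotvec(o['orientation']).as_matrix(),o['time'])
a,da=env.snapshot('scene'); b,db=env.snapshot('side')
save('scene',a); save('side',b); np.savez('s0.npz',a=a,da=da,b=b,db=db)
for n,d in (('scene',da),('side',db)):
    print(n,-cal(n)[2].T@cal(n)[3])
    for q in ['forceps_stand','jaw_seat','cradle','ring_a','ring_b','pin_done_mid','pin_next_mid','sample_tray','bench_mat','pin_8','pin_10','loupe','oil_dropper','wash_bottle','adapter_5']:
        print(q,[(np.round(r['uv']),round(r['score'],2)) for r in env.mark_of(q,n)[:4]])
E
```

```text
pics
[0.5747 0.     0.2308] [-1.21    1.21   -1.2087] [[-0.     -0.0011  1.    ]
 [-1.     -0.     -0.    ]
 [ 0.     -1.     -0.0011]] 0.0
scene [ 0.6159 -0.3783  0.7161]
forceps_stand [(array([267., 173.]), 0.47)]
jaw_seat []
cradle []
ring_a [(array([228., 215.]), 0.4), (array([220., 188.]), 0.35)]
ring_b [(array([228., 215.]), 0.4), (array([220., 188.]), 0.35)]
pin_done_mid []
pin_next_mid [(array([351., 341.]), 0.84), (array([355., 263.]), 0.72)]
sample_tray [(array([264., 172.]), 0.85)]
bench_mat [(array([351., 252.]), 0.68), (array([353., 259.]), 0.54)]
pin_8 []
pin_10 []
loupe [(array([221., 190.]), 0.93)]
oil_dropper []
wash_bottle [(array([380., 194.]), 0.66)]
adapter_5 [(array([354., 263.]), 0.66), (array([217., 189.]), 0.32)]
side [0.3258 1.1203 0.6645]
forceps_stand [(array([292., 241.]), 0.89), (array([326., 207.]), 0.72), (array([275., 294.]), 0.69), (array([270., 212.]), 0.38)]
jaw_seat [(array([248., 231.]), 0.68)]
cradle [(array([300., 285.]), 0.73), (array([234., 240.]), 0.6)]
ring_a [(array([325., 209.]), 0.73), (array([339., 217.]), 0.45)]
ring_b [(array([325., 209.]), 0.73), (array([339., 217.]), 0.45)]
pin_done_mid [(array([252., 229.]), 0.62)]
pin_next_mid [(array([360., 226.]), 0.65), (array([238., 175.]), 0.49)]
sample_tray [(array([302., 287.]), 0.77), (array([224., 220.]), 0.17)]
bench_mat [(array([226., 220.]), 0.83)]
pin_8 [(array([222., 220.]), 0.6), (array([273., 293.]), 0.54)]
pin_10 [(array([222., 220.]), 0.6), (array([273., 293.]), 0.54)]
loupe [(array([352., 266.]), 0.57), (array([270., 212.]), 0.49)]
oil_dropper [(array([221., 292.]), 0.59)]
wash_bottle [(array([174., 266.]), 0.94)]
adapter_5 [(array([271., 215.]), 0.48)]
```

View pics/scene.png

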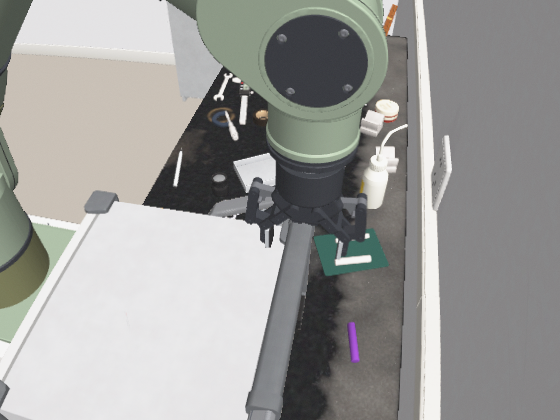

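View pics/side.png

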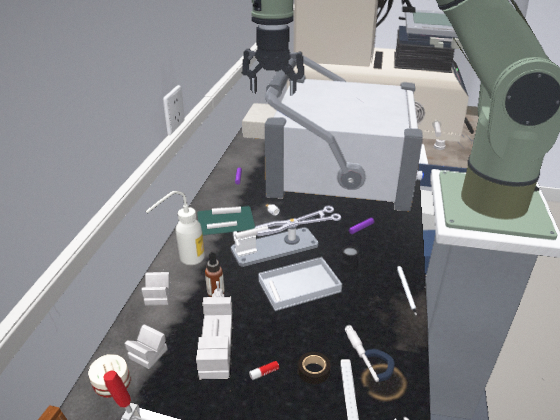

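Scene: robot occludes the forceps; mat at (350,250), the purple look-alike at (353,341). Side: stand at (275,245), rings at (330,213), tray at (300,283), mat at (226,220). Now the wrist camera and a metric look.

Run:
```python
from h import *
np.set_printoptions(precision=4,suppress=True)
c=cal('wrist'); w,dw=env.snapshot('wrist'); save('wrist',w); np.savez('w0.npz',w=w,dw=dw)
print('wrist cam',-c[2].T@c[3],c[2])
for q in ['forceps_stand','jaw_seat','cradle','ring_a','pin_done_mid','pin_next_mid','sample_tray','bench_mat','pin_10']:
    print(q,[(np.round(r['uv']),round(r['score'],2)) for r in env.mark_of(q,'wrist')[:4]])
s=np.load('s0.npz')
# fused top-down orthophoto: x .25...85 , y -.45...45, 1mm
H=np.full((900,600),-1.);C=np.zeros((900,600,3),np.uint8)
for n,im,d in (('scene',s['a'],s['da']),('side',s['b'],s['db'])):
    m=d>0;P=cloud(n,d,m);col=im[m]
    k=(P[:,2]<.2)&(P[:,2]>-.02);P=P[k];col=col[k]
    i=((.45-P[:,1])*1000).astype(int);j=((P[:,0]-.25)*1000).astype(int)
    k=(i>=0)&(i<900)&(j>=0)&(j<600);
    for ii,jj,z,cc in zip(i[k],j[k],P[k,2],col[k]):
        if z>H[ii,jj]:H[ii,jj]=z;C[ii,jj]=cc
C2=cv2.dilate(C,np.ones((3,3)))
C[H<0]=C2[H<0]
for q,uv,z in [('tray',(302,287),0.0),('mat',(226,220),0),('ringb',(325,209),.058),('ringa',(339,217),.058),('seat',(250,230),.058),('p360',(360,226),.007),('p238',(238,175),.007),('mid',(222,220),.01)]:
    print(q,at_z('side',uv,z))
out=np.zeros((600,800,3),np.uint8);out[:,:]=cv2.resize(C[200:800],(800,600)) if 0 else np.hstack([C[150:750],np.zeros((600,200,3),np.uint8)])
save('ortho',out)
```

```text
wrist cam [0.5746 0.0728 0.3749] [[ 1.     -0.0005 -0.0007]
 [-0.0003 -0.9584  0.2854]
 [-0.0008 -0.2854 -0.9584]]
forceps_stand []
jaw_seat []
cradle []
ring_a []
pin_done_mid []
pin_next_mid [(array([347.,  17.]), 0.92), (array([66., 30.]), 0.74), (array([356., 172.]), 0.58), (array([346.,  18.]), 0.49)]
sample_tray []
bench_mat []
pin_10 []
tray [[0.4302 0.4017 0.    ]]
mat [[0.6453 0.2084 0.    ]]
ringb [[0.4134 0.2018 0.058 ]]
ringa [[0.3793 0.2271 0.058 ]]
seat [[0.5573 0.3131 0.058 ]]
p360 [[0.3323 0.1788 0.007 ]]
p238 [[0.6725 0.0063 0.007 ]]
mid [[0.6497 0.224  0.01  ]]
```

View pics/wrist.png

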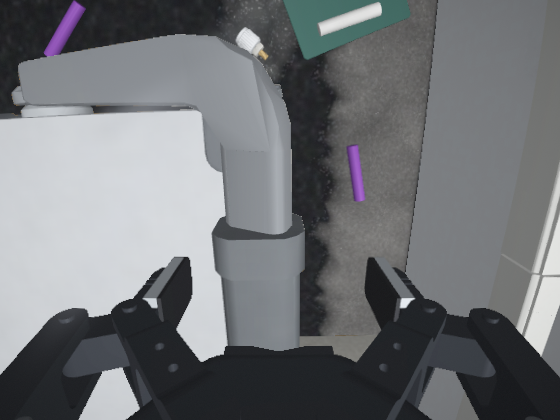

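Wrist: lamp/arm furniture and box below the gripper, mat with white pin at (350,18), purple pins at (355,172),(66,30). Check obstacle heights before moving to +y.

Run:
```python
from h import *
np.set_printoptions(precision=3,suppress=True,linewidth=160)
s=np.load('s0.npz')
P=np.r_[cloud('side',s['db'],s['db']>0),cloud('scene',s['da'],s['da']>0)]
w=np.load('w0.npz'); W=cloud('wrist',w['dw'],w['dw']>0); P=np.r_[P,W]
print('max z (cm) grid; rows y .5..-.2 step .05, cols x .2...85 step .05 (z<.45)')
for y in np.arange(.5,-.2,-.05):
    r=[]
    for x in np.arange(.2,.85,.05):
        k=(abs(P[:,0]-x)<.025)&(abs(P[:,1]-y)<.025)&(P[:,2]<.35); r.append(np.percentile(P[k,2],99.5)*100 if k.sum()>5 else -9)
    print('%.2f'%y,np.round(r,0))
```

```text
max z (cm) grid; rows y .5..-.2 step .05, cols x .2...85 step .05 (z<.45)
0.50 [ 0.  0.  2.  1.  0.  0.  0.  6.  5.  4.  4. 35. -9.]
0.45 [ 1.  0.  0.  0.  2.  2.  2.  0. 10.  0. 16. 35. -9.]
0.40 [ 1.  1.  0.  2.  2.  1.  2.  0.  0.  9. 18. 35. -9.]
0.35 [ 1.  1.  0.  4.  2.  2.  1.  6.  6. 15. 17. 35. -9.]
0.30 [ 0.  1.  0.  4.  1.  5.  6.  6.  6.  0.  0. 35. -9.]
0.25 [ 0.  0.  0.  0.  6.  6.  7.  1.  1.  1.  1. 35. -9.]
0.20 [ 0.  0.  0.  2.  6.  6.  0.  0.  1.  2.  2. 35. -9.]
0.15 [ 0.  0.  2.  2.  0.  0.  0.  2.  2.  2.  0. 35. -9.]
0.10 [20. 20. 19. 19. 20. 22. 25. 27. 27.  0.  0. 34. -9.]
0.05 [20. 20. 19. 19. 20. 20. 20. 28. 28.  2.  0. 35. -9.]
0.00 [19. 20. 19. 19. 20. 20. 35. 34. 34. 35.  2. 35. -9.]
-0.05 [19. 20. 19. 19. 20. 20. 20. 28. 28.  1.  1. 35. -9.]
-0.10 [-0. 20. 19. 20. 19. 19. 19. 28. 28.  0.  0. 35. -9.]
-0.15 [18. 20. 19. 20. 19. 19. 19. 28. 28.  0.  0. 35. -9.]
```

Run:
```python
from h import *
np.set_printoptions(precision=3,suppress=True,linewidth=160)
w=np.load('w0.npz');dw=w['dw'];s=np.load('s0.npz')
for uv in [(258,190),(258,310),(230,100),(100,80),(100,200),(40,80),(260,60),(340,17),(185,290),(215,110)]:
    o,d,_=ray('wrist',[uv]);print('w',uv,o+d[0]*dw[uv[1],uv[0]])
for uv in [(270,97),(300,120),(335,155),(350,178),(285,85),(330,75)]:
    o,d,_=ray('side',[uv]);print('s',uv,o+d[0]*s['db'][uv[1],uv[0]])
```

```text
w (258, 190) [0.567 0.048 0.271]
w (258, 310) [0.567 0.002 0.277]
w (230, 100) [0.558 0.079 0.266]
w (100, 80) [0.492 0.091 0.231]
w (100, 200) [0.46  0.023 0.195]
w (40, 80) [0.441 0.096 0.203]
w (260, 60) [0.553 0.138 0.002]
w (340, 17) [0.641 0.18  0.016]
w (185, 290) [ 0.532 -0.002  0.257]
w (215, 110) [0.552 0.076 0.263]
s (270, 97) [0.563 0.084 0.265]
s (300, 120) [0.49  0.105 0.224]
s (335, 155) [0.407 0.107 0.146]
s (350, 178) [0.368 0.11  0.092]
s (285, 85) [ 0.759 -1.088 -0.122]
s (330, 75) [ 0.468 -0.284  0.205]
```

>>> arm_command([
  [0,-1.5,0],
  [0,-3.0,0],
  [0,-4.5,0],
  [-1.5,-5.2,-1],
  [-3,-5.2,-2],
  [-4.5,-5.2,-3],
  [-5.2,-5.2,-3],
  [-5.2,-5.2,-3],
  [-5.2,-5.2,-3],
], spin=[0,0,0,0,0,0,0,0,0])

```text
time: 3.0
eef_pos: [0.5001, 0.1297, 0.3612]
orientation: [-1.21, 1.209, -1.209]
force: [-0.0, -0.8, -0.1]
gripper_width: 0.0853
```

Run:
```python
from h import *
np.set_printoptions(precision=4,suppress=True)
c=cal('wrist'); w,dw=env.snapshot('wrist'); save('wrist1',w); np.savez('w1.npz',w=w,dw=dw,K=c[0],D=c[1],R=c[2],t=c[3])
z={'forceps_stand':0,'jaw_seat':.058,'cradle':.051,'ring_a':.058,'pin_done_mid':.058,'pin_next_mid':.009,'sample_tray':0,'bench_mat':0,'jaw_a':.058}
for q in z:
    print(q,[(np.round(r['uv']),round(r['score'],2),at_z('wrist',[r['uv']],z[q],c)[0]) for r in env.mark_of(q,'wrist')[:4]])
```

```text
forceps_stand [(array([262.,  76.]), 0.82, array([0.4739, 0.2676, 0.    ])), (array([213., 122.]), 0.69, array([0.3922, 0.1966, 0.    ])), (array([318.,  30.]), 0.16, array([0.5598, 0.335 , 0.    ]))]
jaw_seat [(array([317.,  27.]), 0.65, array([0.5522, 0.3225, 0.058 ])), (array([370., 129.]), 0.61, array([0.6339, 0.1873, 0.058 ]))]
cradle [(array([336.,  15.]), 0.79, array([0.5781, 0.3402, 0.051 ]))]
ring_a [(array([196., 102.]), 0.76, array([0.3815, 0.2252, 0.058 ])), (array([215., 121.]), 0.56, array([0.407 , 0.1985, 0.058 ])), (array([262.,  72.]), 0.51, array([0.4761, 0.2652, 0.058 ]))]
pin_done_mid [(array([318.,  27.]), 0.71, array([0.5527, 0.3231, 0.058 ]))]
pin_next_mid [(array([371., 133.]), 0.87, array([0.6503, 0.1802, 0.009 ])), (array([374., 229.]), 0.69, array([0.6713, 0.0134, 0.009 ])), (array([367.,  96.]), 0.44, array([0.6398, 0.2381, 0.009 ]))]
sample_tray []
bench_mat [(array([368., 117.]), 0.93, array([0.6469, 0.2053, 0.    ]))]
jaw_a [(array([262.,  70.]), 0.69, array([0.4774, 0.2673, 0.058 ])), (array([260.,  68.]), 0.6, array([0.4738, 0.2699, 0.058 ]))]
```

View pics/wrist1.png

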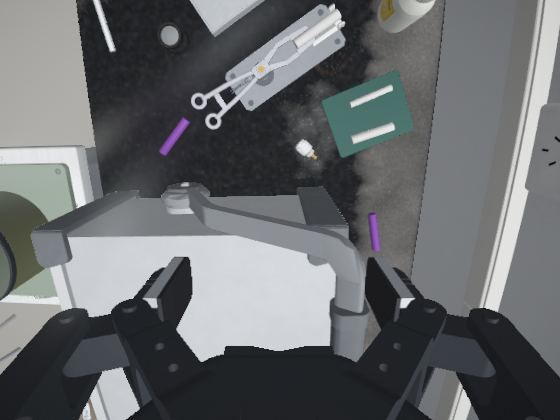

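Wrist1: forceps pivot (262,72), rings at (199,101) and (213,121), pin on rail at (318,27), mat pins at (371,96) and (373,133), tray at (225,8), purple pins at (174,137),(374,231). Stand axis ≈36° from world x; ring b = (199,101). Align the tool with the stand and look closer.

>>> arm_command([
  [-1.5,0,0],
  [-3,0,0.2],
  [-4.5,1,0.3],
  [-6,2,0.3],
  [-6.4,3.5,0.3],
  [-6.4,5,0.3],
  [-6.4,5.6,0.3],
  [-6.4,5.6,0.3],
  [-6.4,5.6,0.3],
  [-6.4,5.6,0.3],
  [-6.4,5.6,0.3],
  [-6.4,5.6,0.3],
  [-6.4,5.6,0.3],
  [-6.4,5.6,0.3],
  [-6.4,5.6,0.3],
  [-6.4,5.6,0.3],
  [-6.4,5.6,0.3],
], spin=[-0.14,-0.28,-0.42,-0.56,-0.7,-0.84,-0.98,-1.12,-1.26,-1.4,-1.54,-1.68,-1.82,-1.96,-2.1,-2.2,-2.2])

```text
time: 5.2
eef_pos: [0.5077, 0.2896, 0.2211]
orientation: [-1.514, -0.493, 0.494]
force: [0.1, -0.1, 0.0]
gripper_width: 0.0853
```

Run:
```python
from h import *
np.set_printoptions(precision=4,suppress=True)
print(env.get_obs()['joint_pos'],R.from_rotvec(env.get_obs()['orientation']).as_matrix())
c=cal('wrist'); w,dw=env.snapshot('wrist'); save('wrist2',w); np.savez('w2.npz',w=w,dw=dw,K=c[0],D=c[1],R=c[2],t=c[3])
z={'forceps_stand':0,'jaw_seat':.058,'cradle':.051,'ring_a':.058,'pin_done_mid':.058,'pin_next_mid':.009,'sample_tray':0}
for q in z:
    print(q,[(np.round(r['uv']),round(r['score'],2),at_z('wrist',[r['uv']],z[q],c)[0]) for r in env.mark_of(q,'wrist')[:4]])
```

```text
[-0.2723  0.7891 -0.6317  1.4521  0.4995  1.0643  1.194 ] [[ 0.8078 -0.0004 -0.5894]
 [ 0.5894  0.      0.8078]
 [-0.0003 -1.      0.0003]]
forceps_stand [(array([279., 149.]), 0.91, array([0.4771, 0.2687, 0.    ]))]
jaw_seat [(array([274., 237.]), 0.66, array([0.5533, 0.3177, 0.058 ])), (array([282., 154.]), 0.52, array([0.4744, 0.2705, 0.058 ]))]
cradle [(array([276., 263.]), 0.86, array([0.5807, 0.3404, 0.051 ])), (array([278., 148.]), 0.72, array([0.4728, 0.264 , 0.051 ]))]
ring_a [(array([263.,  48.]), 0.81, array([0.4049, 0.1975, 0.058 ])), (array([298.,  52.]), 0.57, array([0.3878, 0.2262, 0.058 ]))]
pin_done_mid [(array([278., 238.]), 0.6, array([0.5523, 0.3226, 0.058 ]))]
pin_next_mid [(array([ 21., 152.]), 0.86, array([0.665 , 0.0098, 0.009 ])), (array([141., 219.]), 0.63, array([0.6509, 0.1775, 0.009 ]))]
sample_tray [(array([384., 188.]), 0.81, array([0.4373, 0.4045, 0.    ]))]
```

View pics/wrist2.png

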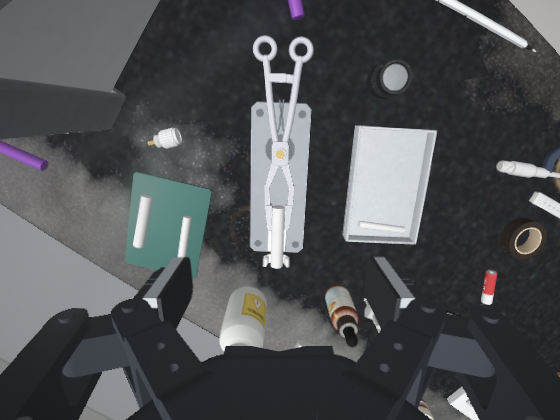

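Wrist2: rings at (264,48) = a and (301,48) = b, pivot (279,152), pin (277,235), tray (390,185) with thin pin (382,228), mat pins (142,222) and (184,237), wash bottle (245,320), dropper (342,312). Measure precisely.

Run:
```python
from h import *
np.set_printoptions(precision=4,suppress=True)
f=np.load('w2.npz');w,dw=f['w'],f['dw'];c=(f['K'],f['D'],f['R'],f['t'])
v,u=np.mgrid[0:420,0:560];P=np.zeros((420,560,3));o,d,_=ray('wrist',np.c_[u.ravel(),v.ravel()],c);P=(o+d*dw.ravel()[:,None]).reshape(420,560,3);P[dw==0]=9
X,Y,Z=P[...,0],P[...,1],P[...,2]
def rect(m,sc=1e4):
    n,l,st,ce=cv2.connectedComponentsWithStats(m.astype(np.uint8)); k=1+np.argmax(st[1:,4]); q=P[l==k]
    r=cv2.minAreaRect((q[:,:2]*sc).astype(np.float32)); return np.array(r[0])/sc,np.array(r[1])/sc,r[2],st[k,4],np.median(q[:,2])
box=lambda a,b,cc,dd:(u>=a)&(u<=b)&(v>=cc)&(v<=dd)
print('plate',rect(box(240,320,90,260)&(Z>.006)&(Z<.018)))
print('tray',rect(box(330,450,115,255)&(Z>.004)&(Z<.03)))
print('mat',rect(box(110,215,160,280)&(w[...,1].astype(int)>w[...,0]+15)))
print('bench z',np.median(Z[box(210,240,100,200)]),'trayfloor',np.median(Z[box(370,410,150,200)]))
for n,b in (('pinL',box(128,155,190,255)),('pinR',box(174,196,205,268))):
    m=b&(w.min(2)>140); r=rect(m); q=P[m]; print(n,r,'zmax',np.percentile(q[:,2],95), 'pix',cv2.minAreaRect(np.argwhere(m)[:,::-1].astype(np.float32)))
    print('   refined centre z=r', )
m=box(262,292,205,270)&(Z>.0605)&(Z<.075);print('pin_done',rect(m))
g=cv2.cvtColor(w,cv2.COLOR_RGB2GRAY)
big=cv2.resize(g[20:80,230:330],None,fx=8,fy=8,interpolation=cv2.INTER_CUBIC)
h=cv2.HoughCircles(big,cv2.HOUGH_GRADIENT,1,100,param1=100,param2=20,minRadius=70,maxRadius=130)
for x,y,r in h[0][:4]:
    uv=[(x+.5)/8-.5+230,(y+.5)/8-.5+20];print('ring',uv,r/8,at_z('wrist',[uv],.0608,c)[0])
for n,b in (('wash',box(215,275,285,350)),('drop',box(325,360,280,345))):
    q=P[b&(Z>.03)&(Z<.3)]; print(n,q.min(0),q.max(0))
```

```text
plate (array([0.5213, 0.2731]), array([0.1842, 0.0258]), 34.99980545043945, np.int32(2509), np.float64(0.013004616412277181))
tray (array([0.4349, 0.4005]), array([0.1408, 0.0915]), 33.57428741455078, np.int32(6502), np.float64(0.005111851542902446))
mat (array([4.8213, 4.5517]), array([12.205 ,  0.1869]), 45.91225814819336, np.int32(5648), np.float64(0.002856656642618527))
bench z 0.001322909113445625 trayfloor 0.004206081983173682
pinL (array([4.8238, 4.569 ]), array([12.1777,  0.048 ]), 46.470115661621094, np.int32(547), np.float64(0.015700223744484265)) zmax 0.017430781176782154 pix ((141.156005859375, 221.39199829101562), (11.001455307006836, 52.59232711791992), 10.30484676361084)
   refined centre z=r
pinR (array([0.5991, 0.234 ]), array([0.147 , 0.0279]), 0.9277892112731934, np.int32(318), np.float64(0.012022933132915553)) zmax 0.013703841820550636 pix ((183.4600067138672, 236.780029296875), (7.636752128601074, 41.57787322998047), 8.130102157592773)
   refined centre z=r
pin_done (array([0.5493, 0.3203]), array([0.0737, 0.0285]), 35.5446891784668, np.int32(1049), np.float64(0.0643363304103895))
ring [np.float32(264.5), np.float32(46.75)] 11.775 [0.4035 0.1984 0.0608]
ring [np.float32(300.5), np.float32(49.25)] 12.4625 [0.3855 0.2268 0.0608]
wash [0.5   0.271 0.03 ] [0.694  0.3805 0.2977]
drop [0.5744 0.4344 0.0301] [0.6074 0.467  0.1031]
```

>>> arm_command([
  [-1.5,0.5,0.4],
  [-3,1,0.8],
  [-4.5,1.5,1.2],
  [-5.45,2.5,1.28],
  [-5.45,4,1.28],
  [-5.45,5.5,1.28],
  [-5.45,6.0,1.28],
  [-5.45,6.0,1.28],
  [-5.45,6.0,1.28],
], spin=[0.01,0.015,0.015,0.015,0.015,0.015,0.015,0.015,0.015], gripper=0)

```text
time: 6.5
eef_pos: [0.3786, 0.236, 0.0718]
orientation: [-1.517, -0.48, 0.48]
force: [1.0, 0.1, -0.2]
gripper_width: 0.0
```

Run:
```python
from h import *
print(env.get_obs()['joint_pos'],env.get_obs()['eef_pos'],env.get_obs()['force'])
w,_=env.snapshot('wrist'); s,_=env.snapshot('side')
big=cv2.resize(s[180:280,200:360],(560,350))
save('w3',np.vstack([cv2.resize(w,(560,420))[150:], big])[:600])
```

```text
[-0.44581351  0.8412903  -0.32595025  2.09621461  0.82188264  0.33216667
  0.72278057] [0.37858887 0.23597603 0.07183572] [ 0.95096282  0.06968243 -0.19070688]
```

View pics/w3.png

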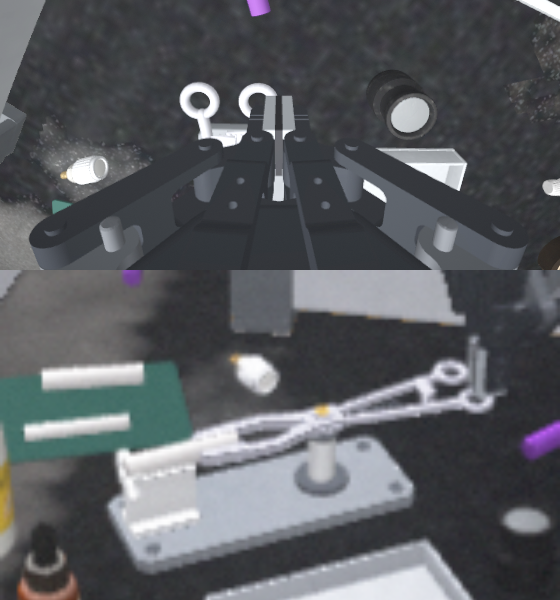

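W3: closed fingertips stand above the outer half of ring b, clear of ring a. Press.

>>> arm_command([
  [0,0.3,0],
  [0,0.42,0],
  [0,0.48,0],
  [0,0.52,0],
  [0,0.56,0],
  [0,0.6,0],
  [0,0.62,0],
  [0,0.62,0],
  [0,0.62,0],
], spin=[0,0,0,0,0,0,0,0,0])

```text
time: 7.5
eef_pos: [0.379, 0.236, 0.0568]
orientation: [-1.517, -0.481, 0.478]
force: [-0.6, -0.2, 5.1]
gripper_width: -0.0003
```

Run:
```python
from h import *
o=env.get_obs();print(o['eef_pos'],o['force'],o['ft_torque'])
w,_=env.snapshot('wrist'); s,_=env.snapshot('side')
save('w4',np.vstack([w[150:], cv2.resize(s[180:280,200:360],(560,350))])[:600])
```

```text
[0.37900494 0.23596045 0.05680406] [-0.55849915 -0.20374736  5.10094254] [-0.01620635  0.03690513 -0.02671554]
```

View pics/w4.png

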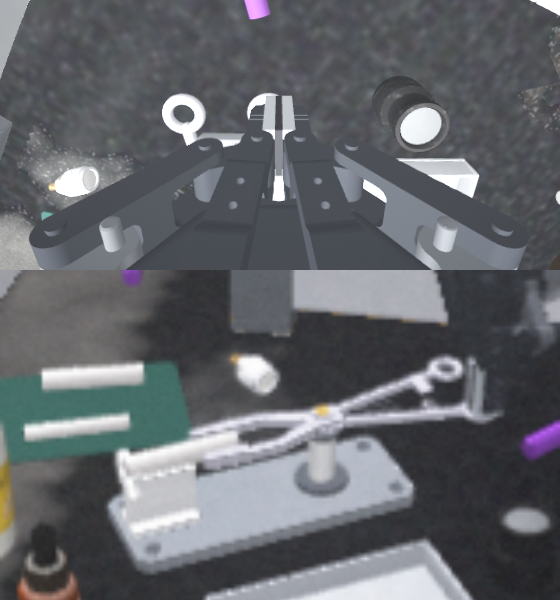

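Released: rings now ~45 mm apart, jaws open, pin still on the rail. Go above the pin.

>>> arm_command([
  [0,-1.5,0],
  [0,-3,0],
  [1.5,-3.4,-0.3],
  [3,-3.4,-0.6],
  [4.5,-3.4,-0.9],
  [6,-3.4,-1.15],
  [7.5,-3.4,-1.15],
  [7.9,-3.4,-1.15],
  [7.9,-3.4,-1.15],
  [7.9,-3.4,-1.15],
], spin=[0,0,0,0,0,0,0,0,0,0], gripper=46)

```text
time: 8.6
eef_pos: [0.5564, 0.3255, 0.1419]
orientation: [-1.517, -0.481, 0.479]
force: [0.2, -0.2, 0.1]
gripper_width: 0.0459
```

Run:
```python
from h import *
np.set_printoptions(precision=4,suppress=True)
o=env.get_obs();Rt=R.from_rotvec(o['orientation']).as_matrix();print(o['eef_pos'],Rt[:,2])
c=cal('wrist'); w,dw=env.snapshot('wrist'); save('w5',w); np.savez('w5.npz',w=w,dw=dw,K=c[0],D=c[1],R=c[2],t=c[3])
for q,z in (('pin_done_mid',.058),('jaw_seat',.058),('cradle',.051)):
    print(q,[(np.round(r['uv']),round(r['score'],2),(at_z('wrist',[r['uv']],z,c)[0]-o['eef_pos'])@Rt*1e3) for r in env.mark_of(q,'wrist')[:3]])
P=cloud('wrist',dw,dw>0,c);L=(P-o['eef_pos'])@Rt*1e3
k=(P[:,2]>.0595)&(P[:,2]<.072)&(abs(L[:,2])<30)&(abs(L[:,0])<60);L=L[k]
for a in range(-60,40,5):
    q=L[(L[:,0]>=a)&(L[:,0]<a+5)]
    if len(q)>3: print(a,len(q),'z range',np.percentile(q[:,2],[2,50,98]), 'height',(o['eef_pos'][2]*1e3-q[:,1]).max())
```

```text
[0.5564 0.3255 0.1419] [-0.5752  0.818  -0.0001]
pin_done_mid [(array([280., 203.]), 0.62, array([-8.124 , 83.869 ,  1.4379]))]
jaw_seat [(array([275., 205.]), 0.87, array([-6.3871, 83.8707, -2.4629]))]
cradle [(array([274., 236.]), 0.64, array([22.5396, 90.894 , -3.4945])), (array([105., 188.]), 0.45, array([ -18.9116,   90.8728, -142.8153]))]
-60 98 z range [-17.5253  -0.9528  15.5715] height 64.10671583827612
-55 99 z range [-17.5847  10.6182  15.6596] height 64.23461651711459
-50 125 z range [-18.5464 -11.0598  15.732 ] height 64.46106093756696
-45 213 z range [-17.7095  -1.3568  15.0249] height 67.03427876114431
-40 237 z range [-17.0772  -0.6335  14.5774] height 67.8014140207465
-35 233 z range [-17.157   -1.3906  14.3822] height 66.90475362446553
-30 208 z range [-16.5647  -1.0268  13.7851] height 67.24503772097866
-25 199 z range [-16.0654  -0.6639  13.7719] height 67.33764870693577
-20 147 z range [-14.6169  -1.4236  11.6723] height 66.93751614731657
-15 112 z range [-7.7074 -0.6799  5.555 ] height 67.052538802171
-10 104 z range [-7.7569 -1.4532  4.7752] height 67.135220986708
-5 106 z range [-7.799  -1.467   4.8099] height 66.81334908564912
0 102 z range [-7.8472 -1.4905  4.8344] height 67.28512881672813
5 100 z range [-7.9044 -1.4968  4.8707] height 67.11825739347849
10 100 z range [-7.9706 -1.5214  4.9131] height 67.69726873963816
15 94 z range [-8.009  -1.5239  4.9173] height 66.89411924402165
20 146 z range [-17.0272  -1.5435  12.2962] height 66.57684512015443
25 74 z range [-16.8035  -1.553   12.3458] height 66.99625705831004
```

View pics/w5.png

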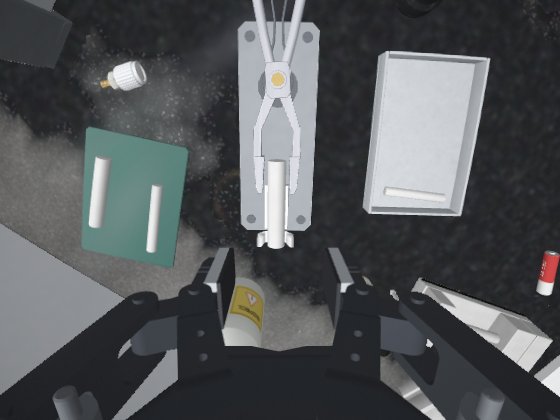

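W5: pin at (277,200) centred between open jaws, TCP at stand x≈99.5, lateral offset −1.5 mm; tray (425,130), mat pins (100,190) thick, (154,218) thin. Check wash-bottle clearance before descending.

Run:
```python
from h import *
np.set_printoptions(precision=1,suppress=True)
s=np.load('s0.npz');P=cloud('side',s['db'],s['db']>0)
f=np.load('w2.npz');c=(f['K'],f['D'],f['R'],f['t']);u=np.mgrid[0:420,0:560];P=np.r_[P,cloud('wrist',f['dw'],(f['dw']>.1)&(u[0]<345)&(u[1]>215)&(u[1]<275),c)]
o=env.get_obs();Rt=R.from_rotvec(o['orientation']).as_matrix()
k=(P[:,0]>.56)&(P[:,0]<.72)&(P[:,1]>.3)&(P[:,1]<.48)&(P[:,2]>.02)&(P[:,2]<.2);P=P[k];L=(P-o['eef_pos'])@Rt*1e3
for a in range(60,200,15):
    q=L[(P[:,2]*1e3>=a)&(P[:,2]*1e3<a+15)]
    for n,m in (('wash',q[:,2]<10),('drop',q[:,2]>=10)):
        qq=q[m&(q[:,0]>32)]
        if len(qq)>5: print(a,n,len(qq),'tool x',np.percentile(qq[:,0],[2,98]),'tool z',np.percentile(qq[:,2],[2,98]))
```

```text
60 wash 525 tool x [ 88.3 141.7] tool z [-63.1 -14.9]
60 drop 102 tool x [ 91.6 114.2] tool z [78.5 96.9]
75 wash 779 tool x [ 89.5 139.2] tool z [-63.8 -16.6]
75 drop 60 tool x [ 94.9 111.2] tool z [77.7 92.1]
90 wash 492 tool x [ 94.5 133.9] tool z [-57.8 -22.9]
90 drop 39 tool x [ 97.2 108.5] tool z [81.3 89.8]
105 wash 200 tool x [ 97.9 134.1] tool z [-54.2 -24.6]
120 wash 39 tool x [112.1 121.7] tool z [-44.2 -35.3]
135 wash 20 tool x [113.9 119.8] tool z [-44.9 -38.9]
150 wash 46 tool x [114.9 193.6] tool z [-42.   -7.5]
165 wash 100 tool x [124.6 184.8] tool z [-38.9 -11.8]
```

Clear (≥88 mm). Descend and grip.

>>> arm_command([
  [0,1,-0.06],
  [0,2.2,-0.06],
  [0,3.3,-0.06],
  [0,4.0,-0.06],
  [0,4.05,-0.06],
  [0,4.05,-0.06],
], spin=[0,0,0,0,0,0])

```text
time: 9.4
eef_pos: [0.5579, 0.3246, 0.042]
orientation: [-1.516, -0.481, 0.478]
force: [-0.2, -0.7, 0.6]
gripper_width: 0.0458
```

>>> arm_command([
  [0,0,0],
  [0,0,0],
  [0,0,0],
  [0,0,0],
  [0,0,0],
  [0,0,0],
], spin=[0,0,0,0,0,0], gripper=5)

```text
time: 10.0
eef_pos: [0.5584, 0.3248, 0.0433]
orientation: [-1.516, -0.483, 0.477]
force: [-2.0, -1.8, 9.6]
gripper_width: 0.0127
```

>>> arm_command([
  [0,0,0],
  [0,0,0],
  [0,0.1,0],
  [0,0.2,0],
  [0,0.22,0],
  [0,0.22,0],
], spin=[0,0,0,0,0,0], gripper=26)

```text
time: 10.6
eef_pos: [0.5583, 0.3249, 0.0375]
orientation: [-1.516, -0.482, 0.477]
force: [-0.2, 0.6, -0.4]
gripper_width: 0.0261
```

>>> arm_command([
  [0,0,0],
  [0,0,0],
  [0,0,0],
  [0,0,0],
  [0,0,0],
], spin=[0,0,0,0,0], gripper=5)

```text
time: 11.1
eef_pos: [0.5583, 0.3249, 0.0377]
orientation: [-1.516, -0.482, 0.477]
force: [-2.2, -0.9, 5.5]
gripper_width: 0.0131
```

Tip is 13 mm below the pin's underside – too deep to lay it on a floor. Regrasp with the tips just 1–2 mm below the underside.

>>> arm_command([
  [0,0,0],
  [0,0,0],
  [0,-0.25,0],
  [0,-0.47,0],
  [0,-0.47,0],
  [0,-0.47,0],
], spin=[0,0,0,0,0,0], gripper=24)

```text
time: 11.7
eef_pos: [0.5584, 0.3248, 0.0497]
orientation: [-1.516, -0.483, 0.476]
force: [-0.3, 0.5, -0.6]
gripper_width: 0.0237
```

>>> arm_command([
  [0,0,0],
  [0,0,0],
  [0,0,0],
  [0,0,0],
  [0,0,0],
], spin=[0,0,0,0,0], gripper=5)

```text
time: 12.2
eef_pos: [0.5584, 0.3248, 0.0497]
orientation: [-1.516, -0.483, 0.476]
force: [-0.2, -1.1, 5.2]
gripper_width: 0.0125
```

Run:
```python
from h import *
np.set_printoptions(precision=4,suppress=True)
f=np.load('w5.npz');w,dw=f['w'],f['dw'];c=(f['K'],f['D'],f['R'],f['t'])
o=env.get_obs();Rt=R.from_rotvec(o['orientation']).as_matrix();print(o['eef_pos'],o['gripper_width'])
uv=np.array([(383,52),(490,60),(464,215),(366,212)]);Q=at_z('wrist',uv,.021,c);print(Q,Q.mean(0))
print('sides',np.linalg.norm(Q-np.roll(Q,1,0),axis=1))
a=Q[2:].mean(0)-Q[:2].mean(0);print('long axis angle',np.degrees(np.arctan2(a[1],a[0])))
F=at_z('wrist',[(388,192),(444,198)],.007,c);print('thin pin',F)
print('tool frame: tray',(Q.mean(0)-o['eef_pos'])@Rt*1e3,'tool x angle',np.degrees(np.arctan2(Rt[1,0],Rt[0,0])))
for n,m in (('thick',(94,158,110,230)),('thin',(142,180,165,255))):
    k=np.zeros((420,560),np.uint8);k[m[1]:m[3],m[0]-6:m[2]+2]=1
    k=(k>0)&(w.min(2)>150);r=cv2.minAreaRect(np.argwhere(k)[:,::-1].astype(np.float32));bp=cv2.boxPoints(r)
    z=.002+.007 if n=='thick' else .007
    B=at_z('wrist',bp,z,c);C=at_z('wrist',[r[0]],z,c)[0];e=[B[1]-B[0],B[2]-B[1]];print(n,r,'C',C,[(np.linalg.norm(x),np.degrees(np.arctan2(x[1],x[0]))) for x in e])
```

```text
[0.5584 0.3248 0.0497] 0.01253281352439557
[[0.4034 0.3235 0.021 ]
 [0.3523 0.4014 0.021 ]
 [0.4655 0.4801 0.021 ]
 [0.5181 0.3996 0.021 ]] [0.4348 0.4011 0.021 ]
sides [0.1378 0.0932 0.1379 0.0961]
long axis angle 34.186328586906505
thin pin [[0.4912 0.4104 0.007 ]
 [0.4632 0.4606 0.007 ]]
tool frame: tray [-57.3692  28.4202 133.4744] tool x angle 35.08114294109706
thick ((96.95899963378906, 192.67507934570312), (13.026543617248535, 69.3425064086914), 6.842773914337158) C [0.6542 0.178  0.009 ] [(np.float64(0.07262021783783289), np.float64(-161.8873563110816)), (np.float64(0.012648783105183687), np.float64(117.69330766430427))]
thin ((152.90513610839844, 218.67860412597656), (9.147388458251953, 67.08084869384766), 5.355824947357178) C [0.6468 0.2364 0.007 ] [(np.float64(0.07240679882205735), np.float64(-157.32750462135158)), (np.float64(0.00891831758824669), np.float64(119.42723391474763))]
```

Both pins on the mat measured: thick (97,193) Ø≈13 mm at (0.654,0.178) → pin_next; thin (153,219) Ø≈9 mm → pin_10. Now lift and carry the clean pin to the tray.

>>> arm_command([
  [0,-0.8,0],
  [0,-1.6,0],
  [0,-2.0,0.3],
  [-0.5,-2.0,1.3],
  [-1.2,-2.0,2.5],
  [-2.0,-2.0,3.7],
  [-2.6,-1.8,4.8],
  [-2.74,-0.8,5.34],
  [-2.74,0.4,5.34],
  [-2.74,1.2,5.34],
  [-2.74,1.6,5.34],
  [-2.74,1.6,5.34],
  [-2.74,1.6,5.34],
], spin=[0,0,0,0,0,0,0,0,0,0,0,0,0])

```text
time: 13.5
eef_pos: [0.4258, 0.3952, 0.01]
orientation: [-1.516, -0.483, 0.476]
force: [0.0, -0.5, 0.8]
gripper_width: 0.0124
```

Run:
```python
from h import *
o=env.get_obs();print(o['eef_pos'],o['force'],o['gripper_width'])
w,_=env.snapshot('wrist'); s,_=env.snapshot('side')
save('w6',np.vstack([w[100:350], cv2.resize(s[210:310,220:360],(560,350))])[:600])
```

```text
[0.42583803 0.39515638 0.01003837] [ 0.03485838 -0.54842999  0.77545558] 0.012444440047790875
```

View pics/w6.png

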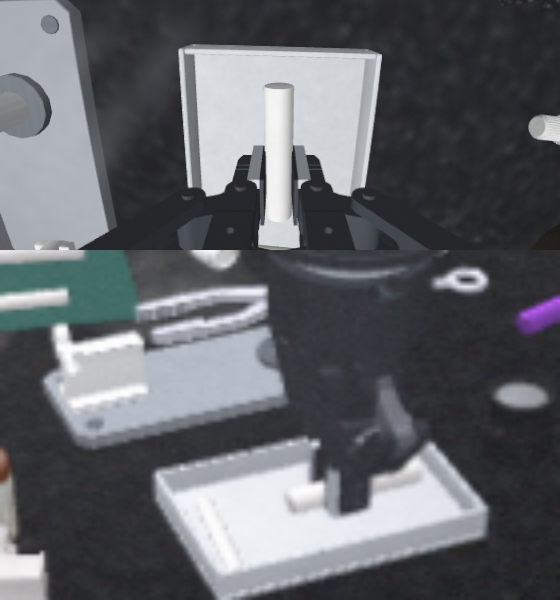

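W6: pin held level inside the tray, clear of the walls and the thin pin. Lower, release, lift.

>>> arm_command([
  [0,0.1,0],
  [0,0.18,0],
  [0,0.2,0],
  [0,0.2,0],
], spin=[0,0,0,0])

```text
time: 14.0
eef_pos: [0.4261, 0.3952, 0.0053]
orientation: [-1.516, -0.483, 0.475]
force: [0.9, -0.1, -1.5]
gripper_width: 0.0123
```

>>> arm_command([
  [0,0,0],
  [0,0,0],
  [0,0,0],
  [0,-0.1,0],
  [0,-0.4,0],
  [0,-1.5,0],
  [0,-3,0],
  [0,-4.5,0],
  [0,-4.5,0],
], spin=[0,0,0,0,0,0,0,0,0], gripper=30)

```text
time: 14.9
eef_pos: [0.4266, 0.3962, 0.1227]
orientation: [-1.512, -0.487, 0.471]
force: [-0.2, -0.4, -1.1]
gripper_width: 0.0299
```

>>> arm_command([
  [0.3,-1.5,-1.5],
  [0.7,-1.5,-3.3],
  [1.1,-1.5,-5.1],
  [1.5,-1.5,-6.9],
  [1.9,-1.5,-8.7],
  [2.3,-1.5,-10.5],
  [2.6,-1.5,-11.6],
  [2.6,-1.5,-12.0],
  [2.6,-1.5,-12.0],
  [2.6,-1.5,-12.0],
], spin=[0,0,0.1,0.2,0.28,0.297,0.297,0.297,0.297,0.297], gripper=34)

```text
time: 15.9
eef_pos: [0.651, 0.1888, 0.1607]
orientation: [-1.55, -0.255, 0.241]
force: [-0.8, -0.2, -0.2]
gripper_width: 0.0338
```

Run:
```python
from h import *
np.set_printoptions(precision=4,suppress=True,linewidth=150)
o=env.get_obs();Rt=R.from_rotvec(o['orientation']).as_matrix();print(o['eef_pos'],o['joint_pos'],'toolx ang',np.degrees(np.arctan2(Rt[1,0],Rt[0,0])))
c=cal('wrist'); w,dw=env.snapshot('wrist'); save('w7',w); np.savez('w7.npz',w=w,dw=dw,K=c[0],D=c[1],R=c[2],t=c[3])
for q,z in (('pin_next_mid',.009),):
    print(q,[(np.round(r['uv']),round(r['score'],2),at_z('wrist',[r['uv']],z,c)[0]) for r in env.mark_of(q,'wrist')[:3]])
P=cloud('wrist',dw,dw>0,c);L=(P-o['eef_pos'])@Rt*1e3
k=(P[:,2]>.0085)&(P[:,2]<.025)&(abs(L[:,2])<80)&(abs(L[:,0])<60);Lk=L[k];m=Lk[:,2]
for n,kk in (('near0',abs(m)<25),('far',abs(m)>=25)):
    q=Lk[kk]
    if len(q)>20:
        r=cv2.minAreaRect((q[:,[0,2]]).astype(np.float32));print(n,len(q),r,'h',np.percentile(o['eef_pos'][2]*1e3-q[:,1],[50,98]))
s,ds=env.snapshot('side');a,da=env.snapshot('scene');z=np.load('s0.npz')
for n,d,d0 in (('side',ds,z['db']),('scene',da,z['da'])):
    P=cloud(n,d,(d>0)&((d0==0)|(d<d0-.02)))
    print(n,len(P))
    for x in np.arange(.4,.75,.04):
        r=[]
        for y in np.arange(.02,.27,.04):
            k=(abs(P[:,0]-x)<.02)&(abs(P[:,1]-y)<.02)&(P[:,2]>.1);r.append(round(P[k,2].min(),2) if k.sum()>3 else 0)
        print(round(x,2),r)
W=cloud('side',z['db'],z['db']>0);W=np.r_[W,cloud('scene',z['da'],z['da']>0)];k=(W[:,2]>.03)&(W[:,2]<.3)&(W[:,1]>.1)&(W[:,1]<.28)&(W[:,0]>.66)&(W[:,0]<.9);print('wall min x',np.percentile(W[k,0],[0.5,5,50]),k.sum())
```

```text
[0.651  0.1888 0.1607] [-0.1131  0.9891 -0.5621  1.1404  0.5092  1.1333  1.2137] toolx ang 18.108218601937377
pin_next_mid [(array([267., 186.]), 0.95, array([0.6493, 0.1773, 0.009 ])), (array([ 99., 155.]), 0.62, array([0.6704, 0.0077, 0.009 ]))]
near0 951 ((-3.2158775329589844, -9.129914283752441), (70.83065795898438, 13.949800491333008), 0.929637610912323) h [16.0005 18.1666]
far 632 ((8.337108612060547, 47.21299743652344), (70.54789733886719, 9.871346473693848), 4.98402738571167) h [11.9284 13.9143]
side 12001
0.4 [0, np.float64(0.14), 0, 0, 0, 0, 0]
0.44 [0, 0, 0, 0, 0, 0, 0]
0.48 [0, 0, 0, 0, 0, 0, 0]
0.52 [0, np.float64(0.1), np.float64(0.16), np.float64(0.47), 0, 0, 0]
0.56 [0, 0, np.float64(0.1), np.float64(0.47), np.float64(0.43), np.float64(0.46), 0]
0.6 [0, 0, 0, 0, np.float64(0.29), np.float64(0.29), 0]
0.64 [0, 0, 0, 0, np.float64(0.17), np.float64(0.16), np.float64(0.22)]
0.68 [0, 0, 0, 0, np.float64(0.19), np.float64(0.25), np.float64(0.44)]
0.72 [0, 0, 0, 0, np.float64(0.43), np.float64(0.21), 0]
scene 27974
0.4 [np.float64(0.19), np.float64(0.19), 0, 0, 0, 0, 0]
0.44 [np.float64(0.19), 0, 0, 0, 0, 0, 0]
0.48 [np.float64(0.52), 0, 0, 0, 0, 0, 0]
0.52 [0, np.float64(0.19), 0, 0, 0, 0, 0]
0.56 [0, np.float64(0.26), 0, 0, 0, 0, 0]
0.6 [0, np.float64(0.51), np.float64(0.46), 0, 0, 0, 0]
0.64 [0, 0, np.float64(0.43), np.float64(0.17), np.float64(0.17), np.float64(0.16), 0]
0.68 [0, 0, 0, np.float64(0.17), np.float64(0.16), 0, 0]
0.72 [0, 0, 0, np.float64(0.19), np.float64(0.42), 0, 0]
wall min x [0.7376 0.7386 0.7575] 6657
```

View pics/w7.png

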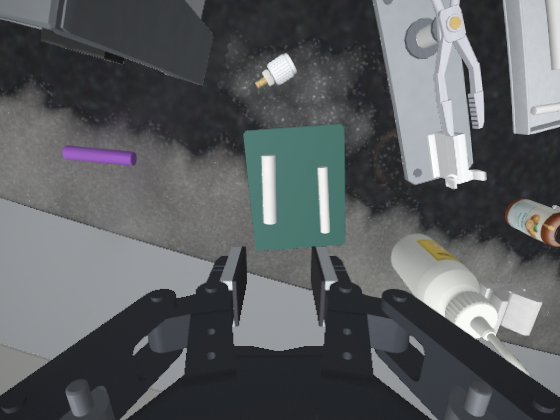

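W7: mat with thick pin (269,190) and thin pin (323,200), purple look-alike far at (98,155); empty rest at (450,160), bottle clear. Check wrist-to-wall margin.

Run:
```python
from h import *
np.set_printoptions(precision=3,suppress=True)
z=np.load('s0.npz')
for n,d0 in (('side',z['db']),('scene',z['da'])):
    s,d=env.snapshot(n);P=cloud(n,d,(d>0)&((d0==0)|(d<d0-.05)));P=P[(P[:,1]>.08)&(P[:,1]<.32)&(P[:,0]>.58)&(P[:,0]<.8)&(P[:,2]>.15)]
    for a in np.arange(.15,.7,.05):
        q=P[(P[:,2]>=a)&(P[:,2]<a+.05)]
        if len(q)>10: print(n,'z',round(a,2),len(q),'x',np.percentile(q[:,0],[1,99]),'y',np.percentile(q[:,1],[1,99]))
```

```text
side z 0.15 153 x [0.635 0.696] y [0.203 0.221]
side z 0.2 244 x [0.622 0.739] y [0.201 0.249]
side z 0.25 548 x [0.615 0.678] y [0.173 0.253]
side z 0.3 790 x [0.613 0.686] y [0.178 0.233]
side z 0.35 1163 x [0.604 0.691] y [0.18  0.242]
side z 0.4 1304 x [0.582 0.714] y [0.177 0.255]
side z 0.45 1822 x [0.581 0.721] y [0.184 0.26 ]
side z 0.5 56 x [0.611 0.662] y [0.226 0.255]
scene z 0.15 179 x [0.635 0.684] y [0.152 0.208]
scene z 0.2 551 x [0.626 0.739] y [0.124 0.228]
scene z 0.25 909 x [0.627 0.684] y [0.122 0.191]
scene z 0.3 1014 x [0.624 0.687] y [0.14  0.176]
scene z 0.35 1626 x [0.624 0.695] y [0.138 0.174]
scene z 0.4 1433 x [0.641 0.719] y [0.115 0.174]
scene z 0.45 2564 x [0.639 0.723] y [0.111 0.177]
scene z 0.5 1745 x [0.629 0.712] y [0.103 0.169]
```

>>> arm_command([
  [0,0.8,-0.36],
  [0,1.8,-0.36],
  [0,2.8,-0.36],
  [0,3.8,-0.36],
  [0,4.6,-0.36],
  [0,5.2,-0.36],
  [0,5.6,-0.36],
  [0,5.6,-0.36],
], spin=[0,0,0,0,0,0,0,0], gripper=30)

```text
time: 17.0
eef_pos: [0.6551, 0.1807, 0.0198]
orientation: [-1.55, -0.254, 0.241]
force: [-0.3, -1.5, 0.1]
gripper_width: 0.0297
```

>>> arm_command([
  [0,0.3,0],
  [0,0.5,0],
  [0,0.6,0],
  [0,0.64,0],
  [0,0.64,0],
], spin=[0,0,0,0,0], gripper=24)

```text
time: 17.5
eef_pos: [0.6553, 0.1809, 0.0039]
orientation: [-1.55, -0.255, 0.241]
force: [-0.1, -0.2, 0.4]
gripper_width: 0.0242
```

>>> arm_command([
  [0,0,0],
  [0,0,0],
  [0,0,0],
  [0,0,0],
  [0,0,0],
], spin=[0,0,0,0,0], gripper=5)

```text
time: 18.0
eef_pos: [0.6555, 0.181, 0.0043]
orientation: [-1.55, -0.255, 0.24]
force: [-1.6, -0.8, 6.2]
gripper_width: 0.0118
```

>>> arm_command([
  [0,-0.3,0],
  [0,-0.9,0],
  [0,-1.9,0],
  [0,-2.9,0],
  [0,-3.6,0],
  [0,-3.6,0],
], spin=[0,0,0,0,0,0])

```text
time: 18.6
eef_pos: [0.6559, 0.1807, 0.0979]
orientation: [-1.55, -0.258, 0.237]
force: [0.5, 0.6, 0.5]
gripper_width: 0.0122
```

Run:
```python
from h import *
np.set_printoptions(precision=4,suppress=True,linewidth=150)
o=env.get_obs();Rt=R.from_rotvec(o['orientation']).as_matrix();print(o['eef_pos'],o['force'],o['gripper_width'])
c=cal('wrist'); w,dw=env.snapshot('wrist'); np.savez('w8.npz',w=w,dw=dw)
P=cloud('wrist',dw,dw>0,c);L=(P-o['eef_pos'])@Rt*1e3
k=(abs(L[:,2])<12)&(abs(L[:,0])<60)&(L[:,1]>-25)&(L[:,1]<12);Lk=L[k]
for a in range(-50,45,5):
    q=Lk[(Lk[:,0]>=a)&(Lk[:,0]<a+5)]
    if len(q)>3: print(a,len(q),'z',np.percentile(q[:,2],[2,50,98]),'top y',np.percentile(q[:,1],[2,50]))
```

```text
[0.6559 0.1807 0.0979] [0.5    0.6458 0.5204] 0.012221418177208239
-40 377 z [-6.6458 -0.0896  6.4626] top y [-13.3951 -10.6601]
-35 299 z [-6.7464 -0.0967  6.5266] top y [-14.0019 -12.0308]
-30 286 z [-6.8077 -0.101   6.6219] top y [-13.7982 -11.9441]
-25 276 z [-6.4274  0.129   6.6815] top y [-13.5733 -11.8098]
-20 266 z [-6.4644 -0.1079  6.763 ] top y [-13.3753 -11.7842]
-15 718 z [-11.5791  -0.113   11.6664] top y [-24.3976 -12.7389]
-10 263 z [-6.0417 -0.1167  6.2691] top y [-22.7152 -12.0802]
-5 254 z [-6.0522  0.1218  6.2661] top y [-24.0819 -12.1947]
0 239 z [-6.0229 -0.1273  6.2701] top y [-15.2661 -11.9541]
5 230 z [-6.0388  0.3682  6.2568] top y [-16.1485 -11.9137]
10 199 z [-5.8436 -0.1363  6.0471] top y [-13.3273 -11.7339]
15 204 z [-6.4521  0.3682  6.7276] top y [-12.8884 -11.4325]
20 208 z [-6.5649 -0.1452  6.746 ] top y [-13.2892 -11.4424]
25 200 z [-6.6302  0.3722  6.8578] top y [-13.1864 -11.3542]
30 48 z [-6.1229  0.3737  5.7957] top y [-12.5996 -11.3144]
```

Run:
```python
from h import *
o=env.get_obs();Rt=R.from_rotvec(o['orientation']).as_matrix()
T=R.from_rotvec([-1.516,-0.483,0.476]).as_matrix()
d=np.array([.5562,.3232,.0979])-o['eef_pos']
print('units',d@Rt/.025,'spin',(R.from_matrix(Rt.T@T)).as_rotvec())
```

```text
units [-1.99428222 -0.06700594  6.66131803] spin [-0.00234675 -0.29671963  0.00842812]
```

>>> arm_command([
  [-0.2,0,0.7],
  [-0.6,0,2.0],
  [-1.0,0,3.3],
  [-1.4,0,4.6],
  [-1.8,0,5.8],
  [-1.99,-0.07,6.5],
  [-1.99,-0.07,6.66],
  [-1.99,-0.07,6.66],
  [-1.99,-0.07,6.66],
], spin=[-0.05,-0.12,-0.2,-0.27,-0.297,-0.297,-0.297,-0.297,-0.297])

```text
time: 19.55
eef_pos: [0.5571, 0.3219, 0.0977]
orientation: [-1.513, -0.488, 0.469]
force: [1.0, -0.5, -0.8]
gripper_width: 0.0126
```

Run:
```python
from h import *
np.set_printoptions(precision=4,suppress=True,linewidth=150)
o=env.get_obs();Rt=R.from_rotvec(o['orientation']).as_matrix();print(o['eef_pos'],o['orientation'],o['gripper_width'])
T=R.from_rotvec([-1.516,-0.483,0.476]).as_matrix();d=np.array([.5562,.3232,.0979])-o['eef_pos'];print('left',d@Rt/.025,R.from_matrix(Rt.T@T).as_rotvec())
c=cal('wrist'); w,dw=env.snapshot('wrist'); save('w9',w); np.savez('w9.npz',w=w,dw=dw)
P=cloud('wrist',dw,dw>0,c);L=(P-o['eef_pos'])@Rt*1e3
for n,k in (('pin',(P[:,2]>.095)&(L[:,1]<12)&(L[:,1]>-25)),('jaw',(P[:,2]>.056)&(P[:,2]<.072))):
    q0=L[k&(abs(L[:,2])<22)&(abs(L[:,0])<60)]
    for a in range(-55,45,10):
        q=q0[(q0[:,0]>=a)&(q0[:,0]<a+10)]
        if len(q)>3: print(n,a,len(q),'z',np.percentile(q[:,2],[1,50,99]))
```

```text
[0.5571 0.3219 0.0977] [-1.5135 -0.4879  0.4685] 0.012607460829727557
left [-0.0001 -0.0086  0.062 ] [-0.0002 -0.0014  0.0082]
pin -45 373 z [-6.5175  0.0849  6.6468]
pin -35 584 z [-6.6456  0.0801  6.7852]
pin -25 546 z [-6.2869  0.0737  6.9534]
pin -15 1473 z [-18.9218   0.5422  19.6086]
pin -5 489 z [-5.8904  0.0562  6.4729]
pin 5 433 z [-5.8518  0.5459  6.4474]
pin 15 406 z [-6.3403  0.2947  6.9374]
pin 25 253 z [-6.5048  0.5526  7.0534]
jaw -55 342 z [-14.8634   2.0971  19.2794]
jaw -45 421 z [-14.4608  11.58    18.8798]
jaw -35 320 z [-14.0045  11.7833  17.7591]
jaw -25 196 z [-13.5689  12.2089  16.8912]
```

View pics/w9.png

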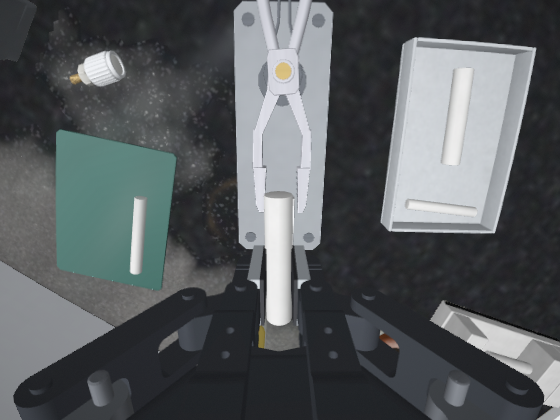

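W9: clean pin lies flat in the tray (458,115), thin pins unmoved; new pin (278,260) lies above the rest, 1.6 mm left of the axis. Correct and lower.

>>> arm_command([
  [0,0,0.065],
  [0,0.5,0.065],
  [0,1.0,0.065],
  [0,1.4,0.065],
  [0,1.6,0.065],
  [0,1.7,0.065],
  [0,1.74,0.065],
  [0,1.74,0.065],
], spin=[0,0,0,0,0,0,0,0])

```text
time: 20.4
eef_pos: [0.5567, 0.3237, 0.0544]
orientation: [-1.513, -0.488, 0.468]
force: [-0.4, -0.3, -0.7]
gripper_width: 0.0122
```

>>> arm_command([
  [0,0.04,0],
  [0,0.07,0],
  [0,0.07,0],
], spin=[0,0,0])

```text
time: 20.7
eef_pos: [0.5569, 0.3238, 0.0533]
orientation: [-1.513, -0.489, 0.467]
force: [-1.9, -1.5, 6.7]
gripper_width: 0.0126
```

Contact: pin on the rail. Release and rise.

>>> arm_command([
  [0,0,0],
  [0,0,0],
  [0,0,0],
  [0,-0.2,0],
  [0,-0.8,0],
  [0,-2,0],
  [0,-3.4,0],
  [0,-3.4,0],
  [0,-3.4,0],
], spin=[0,0,0,0,0,0,0,0,0], gripper=28)

```text
time: 21.6
eef_pos: [0.5562, 0.3233, 0.1396]
orientation: [-1.513, -0.49, 0.466]
force: [-1.5, 0.9, -1.2]
gripper_width: 0.0278
```

Run:
```python
from h import *
np.set_printoptions(precision=4,suppress=True,linewidth=150)
o=env.get_obs();Rt=R.from_rotvec(o['orientation']).as_matrix();print(o['eef_pos'],Rt[:,0],Rt[:,2])
c=cal('wrist'); w,dw=env.snapshot('wrist'); save('w10',w); np.savez('w10.npz',w=w,dw=dw,K=c[0],D=c[1],R=c[2],t=c[3])
P=cloud('wrist',dw,dw>0,c);L=(P-o['eef_pos'])@Rt*1e3
q0=L[(P[:,2]>.0595)&(P[:,2]<.08)&(abs(L[:,2])<30)&(abs(L[:,0])<65)]
for a in range(-60,40,5):
    q=q0[(q0[:,0]>=a)&(q0[:,0]<a+5)]
    if len(q)>3: print(a,len(q),'z',np.percentile(q[:,2],[2,50,98]),'h',o['eef_pos'][2]*1e3-np.percentile(q[abs(q[:,2]+0)<5][:,1],[5]) if (abs(q[:,2])<5).sum() else '')
uv=[[r['uv'],r['score'],at_z('wrist',[r['uv']],.058,c)[0],(at_z('wrist',[r['uv']],.058,c)[0]-o['eef_pos'])@Rt*1e3] for r in env.mark_of('ring_a','wrist')[:3]];print(uv)
```

```text
[0.5562 0.3233 0.1396] [0.8191 0.5734 0.0156] [-0.5735  0.8192 -0.0003]
-60 102 z [-15.8179  12.5349  17.507 ] h 
-55 100 z [-16.0238  12.4649  17.5518] h 
-50 125 z [-16.1642 -10.2592  17.6782] h 
-45 139 z [-16.1077  10.361   17.0584] h 
-40 234 z [-15.4298   0.7957  16.3442] h [67.2863]
-35 230 z [-15.5374   0.0636  15.8186] h [67.1213]
-30 220 z [-14.9375   0.8     15.7937] h [67.0504]
-25 198 z [-14.3533   0.0538  15.1451] h [67.0737]
-20 154 z [-12.9352   0.8007  13.7028] h [66.9548]
-15 111 z [-6.1439  0.8011  6.9971] h [66.9497]
-10 111 z [-6.1925  0.0425  7.0092] h [66.5394]
-5 109 z [-6.23    0.8002  7.0713] h [66.7166]
0 107 z [-6.2893  0.0339  7.1148] h [66.9404]
5 107 z [-6.3337  0.0288  7.1825] h [66.6681]
10 103 z [-6.3748  0.8033  7.2276] h [66.3888]
15 104 z [-6.3396  0.8065  7.2783] h [66.422]
20 142 z [-15.3042   0.0148  13.8187] h [66.2003]
25 128 z [-15.4035   0.409   13.82  ] h [66.0497]
30 19 z [-5.0984  0.8138  7.0826] h [66.4782]
[]
```

Pin lies flat on the rail, ~23 mm between the open jaws, centred. Go above the rings with the gripper open.

>>> arm_command([
  [-1,-0.3,0],
  [-2.5,-0.3,0],
  [-4,-0.3,0],
  [-5.5,-0.3,0.05],
  [-7,-0.2,0.05],
  [-7.83,-0.1,0.05],
  [-7.83,-0.1,0.05],
  [-7.83,-0.1,0.05],
  [-7.83,-0.1,0.05],
], spin=[0,0,0,0,0,0,0,0,0], gripper=85)

```text
time: 22.6
eef_pos: [0.3951, 0.2121, 0.1377]
orientation: [-1.513, -0.488, 0.468]
force: [0.3, -0.1, -0.0]
gripper_width: 0.0848
```

Run:
```python
from h import *
np.set_printoptions(precision=4,suppress=True,linewidth=150)
o=env.get_obs();Rt=R.from_rotvec(o['orientation']).as_matrix();print(o['eef_pos'],Rt[:,0],o['gripper_width'])
c=cal('wrist'); w,dw=env.snapshot('wrist'); save('w11',w); np.savez('w11.npz',w=w,dw=dw,K=c[0],D=c[1],R=c[2],t=c[3])
P=cloud('wrist',dw,dw>0,c);L=(P-o['eef_pos'])@Rt*1e3
q=L[(P[:,2]>.052)&(P[:,2]<.07)&(abs(L[:,2])<45)&(abs(L[:,0])<45)]
for a in range(-20,45,4):
    s=q[(q[:,0]>=a)&(q[:,0]<a+4)]
    if len(s)>3: print(a,len(s),'z',np.percentile(s[:,2],[1,99]),'neg/pos max', s[s[:,2]<0][:,2].max() if (s[:,2]<0).any() else '', s[s[:,2]>0][:,2].min() if (s[:,2]>0).any() else '')
g=cv2.cvtColor(w,cv2.COLOR_RGB2GRAY);x0,y0,x1,y1=200,120,360,260
big=cv2.resize(g[y0:y1,x0:x1],None,fx=6,fy=6,interpolation=cv2.INTER_CUBIC)
h=cv2.HoughCircles(big,cv2.HOUGH_GRADIENT,1,120,param1=100,param2=25,minRadius=70,maxRadius=130)
for x,y,r in (h[0][:4] if h is not None else []):
    uv=[(x+.5)/6-.5+x0,(y+.5)/6-.5+y0];p=at_z('wrist',[uv],.0608,c)[0];print('ring',np.array(uv),r/6,(p-o['eef_pos'])@Rt*1e3)
```

```text
[0.3951 0.2121 0.1377] [0.8191 0.5734 0.0134] 0.08478895704699431
-12 147 z [-27.8609  30.0126] neg/pos max -13.828290243141373 16.37867933448093
-8 203 z [-30.2129  32.8865] neg/pos max -10.822000387013134 14.056425255845866
-4 144 z [-32.0012  34.2913] neg/pos max -10.00221384809688 12.553929998192231
0 148 z [-31.7622  34.4711] neg/pos max -10.043452002198979 12.53031500567366
4 214 z [-29.7593  32.942 ] neg/pos max -10.94046880770128 13.397394516706191
8 124 z [-26.4747  30.6811] neg/pos max -14.162211898668593 16.663398465833865
12 80 z [-21.568   24.0763] neg/pos max -15.098958601908848 17.618822575929162
16 81 z [-20.9072  23.4717] neg/pos max -14.341498878533775 16.913544956619095
20 232 z [-19.948   22.2718] neg/pos max -0.7292173779727107 2.501364669229016
24 225 z [-19.2254  21.0365] neg/pos max -0.7326742377067149 0.058596276482437364
28 99 z [-19.4107  21.1074] neg/pos max -1.547774045886295 3.3299769588364407
32 70 z [-18.7075  20.4621] neg/pos max -12.195418299695689 13.922005461990402
36 70 z [-17.9416  19.6727] neg/pos max -11.474770608388795 13.222556985928549
40 71 z [-17.258   19.0654] neg/pos max -11.473777390208562 12.407322150253766
44 21 z [-16.3672  17.1668] neg/pos max -4.097849456588784 5.014709458616155
ring [308.3333 216.3333] 14.616666 [ 0.703  76.9333 23.7889]
ring [250.1667 214.5   ] 13.716667 [ -0.8608  76.9049 -21.617 ]
```

>>> arm_command([
  [-0.04,1,0.048],
  [-0.04,2.2,0.048],
  [-0.04,3.2,0.048],
  [-0.04,3.9,0.048],
  [-0.04,4.07,0.048],
  [-0.04,4.07,0.048],
  [-0.04,4.07,0.048],
], spin=[0,0,0,0,0,0,0])

```text
time: 23.35
eef_pos: [0.395, 0.2134, 0.0366]
orientation: [-1.513, -0.489, 0.467]
force: [0.3, -0.2, -0.3]
gripper_width: 0.085
```

>>> arm_command([
  [0,0,0],
  [0,0,0],
  [0,0,0],
  [0,0,0],
  [0,0,0],
  [0,0,0],
], spin=[0,0,0,0,0,0], gripper=60)

```text
time: 23.95
eef_pos: [0.3951, 0.2135, 0.0366]
orientation: [-1.513, -0.489, 0.467]
force: [0.4, 0.1, 2.6]
gripper_width: 0.0603
```

Rings follow symmetrically. Squeeze on to 52 mm.

>>> arm_command([
  [0,0,0],
  [0,0,0],
  [0,0,0],
  [0,0,0],
  [0,0,0],
], spin=[0,0,0,0,0], gripper=52)

```text
time: 24.45
eef_pos: [0.395, 0.2133, 0.0366]
orientation: [-1.513, -0.488, 0.467]
force: [-3.6, -2.7, 4.7]
gripper_width: 0.0524
```

Run:
```python
from h import *
o=env.get_obs();print(o['eef_pos'],o['force'],o['ft_torque'],o['gripper_width'])
w,_=env.snapshot('wrist'); save('w12',w)
```

```text
[0.39500069 0.21333903 0.03659833] [-3.58976118 -2.65571729  4.73504018] [-0.59022863  0.6882291  -0.02298135] 0.052389976956246864
```

>>> arm_command([
  [0,0,0],
  [0,0,0],
  [0,0,0],
  [0,0,0],
  [0,0,0],
], spin=[0,0,0,0,0], gripper=50)

```text
time: 25.0
eef_pos: [0.395, 0.2133, 0.0366]
orientation: [-1.513, -0.488, 0.467]
force: [-3.3, -3.1, 3.0]
gripper_width: 0.0501
```

Release slowly and rise straight up.

>>> arm_command([
  [0,0,0],
  [0,0,0],
  [0,0,0],
  [0,0,0],
  [0,0,0],
  [0,0,0],
], spin=[0,0,0,0,0,0], gripper=84)

```text
time: 25.6
eef_pos: [0.395, 0.2134, 0.0366]
orientation: [-1.513, -0.488, 0.467]
force: [0.2, 0.0, 0.1]
gripper_width: 0.084
```

>>> arm_command([
  [0,-0.6,0],
  [0,-1.8,0],
  [0,-3.2,0],
  [0,-4.6,0],
  [0,-6,0],
  [0.5,-6.4,0],
  [1.5,-6.4,0],
  [2.5,-6.4,0],
  [2.8,-6.4,0],
  [2.8,-6.4,0],
], spin=[0,0,0,0,0,0,0,0,0,0])

```text
time: 26.6
eef_pos: [0.4505, 0.2524, 0.1972]
orientation: [-1.513, -0.488, 0.468]
force: [-0.2, -0.7, -0.7]
gripper_width: 0.0841
```

Run:
```python
from h import *
np.set_printoptions(precision=4,suppress=True,linewidth=150)
o=env.get_obs();Rt=R.from_rotvec(o['orientation']).as_matrix();print(o['eef_pos'],o['time'])
c=cal('wrist'); w,dw=env.snapshot('wrist'); s,ds=env.snapshot('side')
E3=np.array([.475,.2685,0]);ex=np.array([.8175,.576,0]);ey=np.array([-.576,.8175,0])
P=cloud('wrist',dw,dw>0,c);S=np.c_[(P-E3)@ex,(P-E3)@ey,P[:,2]]*1e3
q0=S[(S[:,2]>54)&(S[:,2]<74)&(abs(S[:,1])<40)]
for a in list(range(-112,-84,4))+list(range(45,140,6)):
    q=q0[(q0[:,0]>=a)&(q0[:,0]<a+4)]
    if len(q)>3: print(a,len(q),np.percentile(q[:,1],[1,50,99]),'zmed',np.median(q[:,2]))
g=cv2.cvtColor(w,cv2.COLOR_RGB2GRAY);p0=proj('wrist',E3+(-.098)*ex+[0,0,.0608],c)[0].astype(int);x0,y0=p0-45;y0=max(y0,0)
big=cv2.resize(g[y0:y0+90,x0:x0+90],None,fx=8,fy=8,interpolation=cv2.INTER_CUBIC)
h=cv2.HoughCircles(big,cv2.HOUGH_GRADIENT,1,120,param1=100,param2=20,minRadius=70,maxRadius=150)
for x,y,r in (h[0][:3] if h is not None else []):
    p=at_z('wrist',[[(x+.5)/8-.5+x0,(y+.5)/8-.5+y0]],.0608,c)[0]-E3;print('ring r',r/8,'stand',p@ex*1e3,p@ey*1e3)
pt=proj('wrist',E3+.04*ex,c)[0];print(pt)
save('fin',np.vstack([w[0:300],cv2.resize(s[190:320,190:370],(560,300))]))
```

```text
[0.4505 0.2524 0.1972] 26.6
-112 14 [-16.4896 -10.703   18.4524] zmed 60.22359651932363
-108 167 [-21.0175  -4.8929  24.6723] zmed 61.57255454644267
-104 123 [-23.0672   6.8088  26.624 ] zmed 61.382443927667616
-100 120 [-24.0909   1.8169  27.669 ] zmed 61.01674862166659
-96 122 [-23.1927  -3.2062  26.9463] zmed 61.09448173323278
-92 169 [-20.8955   8.6185  24.9868] zmed 61.56115600774748
-88 62 [-15.1908  12.3149  19.9504] zmed 61.468433527924915
45 44 [-15.9852   8.0918  13.3077] zmed 62.38841976572454
51 56 [-16.1082  -8.7176  13.37  ] zmed 62.65431396132284
57 105 [-15.1074  -1.4561  12.2276] zmed 62.71634677820664
63 82 [-14.4345  -2.4774  11.2879] zmed 63.86627797192668
69 81 [-14.2581  -1.4739  10.2582] zmed 64.06028869797476
75 70 [-13.3321  -1.5125   9.5662] zmed 64.22475850508243
81 45 [-11.2633  -1.5508   7.0831] zmed 64.89529389127885
87 42 [-9.3171 -2.6673  3.8657] zmed 64.6269786902193
93 40 [-9.3918 -2.7046  3.8561] zmed 64.91260244662277
99 39 [-9.474  -2.7515  3.8547] zmed 64.76716932715348
105 38 [-9.5441 -2.8029  3.8584] zmed 65.07609972820421
111 37 [-9.6308 -2.8202  3.8514] zmed 64.84701095632467
117 58 [-16.765   -3.4305  11.9304] zmed 63.20811127782691
123 58 [-16.5486  -2.9299  11.8021] zmed 63.1102284463477
129 12 [-9.7201 -1.8445  8.8089] zmed 63.524329484603825
ring r 12.6125 stand -97.39949662087137 16.29971182890159
ring r 13.2125 stand -98.38761690881269 -12.438682445878701
[277.3225 235.654 ]
```

View pics/fin.png

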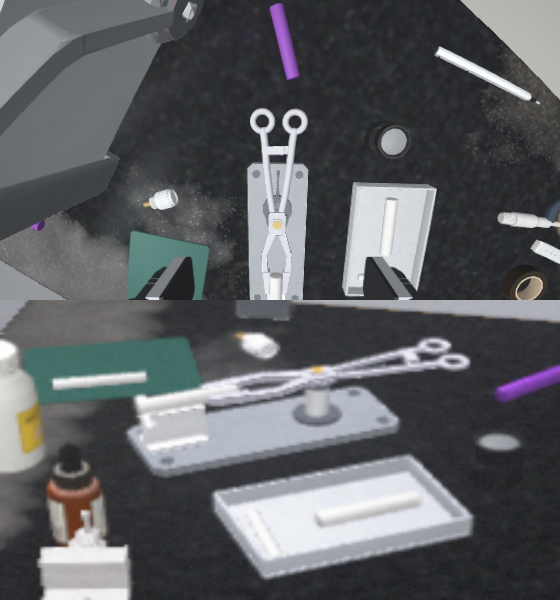

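```bash
python3 -c "
from workcell import env
print(env.get_obs()['time'],env.get_obs()['force']);print(env.finish_job())"
```

```text
26.7 [ 0.01904028 -0.82061718  0.05120002]
the job is handed in; nothing more can be done
None
```

The job is done and handed in at 26.7 s of the 61 s allowed. I pressed release ring b down until the handles sprang open, then laid the clean pin flat in the grey tray. The thicker 14 mm pin from the mat now lies on the rest in its place, and I squeezed the rings until the ratchet held.

**Last checks:**
- **Ratchet:** after I let go and moved away, the ring centres stayed 28.8 mm apart, which matches the second tooth.
- **New pin:** it lies on the rail. I measured about 23–24 mm of it between the jaws before squeezing, and the jaws are closed on it.
- **Clean pin:** it lies flat in the tray, clear of the thin pin there.
- **Other things:** in the last pictures the 10 mm pin, purple pins, loupe, dropper and adapter look undisturbed.

**Not exactly as planned:**
- **Regrasps:** I gripped the clean pin three times on the rail to get the right grip height.
- **Short drop:** it fell about 3–4 mm when I let go in the tray.
- **Measurement differences:** depth heights read about 1–2 mm high, and the networks' marks were a few mm off my own measurements. I used my own values from the wrist camera.

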